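# Tip the garlic keeper's lid shut

### The job

Two wooden keeper boxes stand open on the worktop, their hinged lids leaning back. Shut the one with the garlic in it: push its lid from behind until it is past upright, then let it fall shut by its own weight without riding it down. Leave the lid of the box with the lemon open as it is.

Things in the scene. Friction and masses are not known exactly. Their poses are not given: they have to be found in the camera images.
- garlic_box: the box to shut: light-wood box, 140 deep (x) x 120 wide (y) x 80 mm high, walls 6 mm, fixed to the worktop; holds one garlic bulb (pale, 53 mm). Origin: centre of its underside; z up; its front (-x) faces roughly to the robot. Its lid is hinged on top of the back wall: hinge line parallel to y through (+0.070, 0, +0.080) m in this frame.
- garlic_lid (a joint): angle of the garlic box's flat lid: 0 shut, 1.57 upright, 1.92 leaning back on its stop (the start). 150 mm from hinge to free edge, 126 mm wide, 10 mm thick, 0.2 kg. In the box's frame its inner face runs from the hinge along (-cos a, 0, sin a), the outer lies 10 mm off along (sin a, 0, cos a); open, its edge is 220 mm above the worktop. Nearly free hinge: under 2 N moves it; 5 deg forward of upright it falls shut in under 2 s.
- lemon_box: the box to leave open, of the same make: light-wood box, 140 deep (x) x 120 wide (y) x 80 mm high, walls 6 mm, fixed to the worktop; holds one lemon (yellow, 72 mm). Origin: centre of its underside; z up; its front (-x) faces roughly to the robot. Its lid is hinged on top of the back wall: hinge line parallel to y through (+0.070, 0, +0.080) m in this frame.
- lemon_lid (a joint): angle of the lemon box's flat lid: 0 shut, 1.57 upright, 1.92 leaning back on its stop (the start). 150 mm from hinge to free edge, 126 mm wide, 10 mm thick, 0.2 kg. In the box's frame its inner face runs from the hinge along (-cos a, 0, sin a), the outer lies 10 mm off along (sin a, 0, cos a); open, its edge is 220 mm above the worktop. Nearly free hinge: under 2 N moves it; 5 deg forward of upright it falls shut in under 2 s.
Mind the look-alikes: they are no part of the job. Leave any purple look-alike of the lemon_box alone.

How it is judged:
By the outcome, as a careful person would: the job done as asked, in the order asked, and still so for the second after the job is handed in, with the robot touching nothing.
It also fails if it takes over 32 s, if anything falls off the work surface, if the arm or the gripper's body presses on something with over 40 N, if the wrist force passes 120 N, or if a joint passes its speed limit or range.

### The arm

A 6-joint arm with a two-finger parallel gripper is mounted at the origin on a cart in front of the work surface, level with it; the furniture and walls round the work are solid. World frame = base frame: x ahead of the robot, y to its left, z up, the work surface at z = 0. Lengths are in m, angles in rad, forces in N, time in s.
With the tool pointing down it reaches from about 0.35 to 0.925 m from the base axis. Payload 6.4 kg.
Tool frame: the origin (TCP) lies midway between the tips of the shut fingers; the grasp point (between the pads) lies 19 mm behind it; z points along the fingers, y is the line along which they close (so a half turn about z gives the same grasp; the last joint's range is limited). The gripper opens to 94 mm and grips with 3 to 60 N. Pads are 16 mm wide; open, the fingers measure 119 mm over their backs; the gripper's body (75 mm by 177 mm) begins 78 mm behind the grasp point.
Start: joints at [1.07, 0.245, 1.558, -0, 1.339, -0.174], TCP at [0.209, 0.616, 0.205] pointing down, gripper open.
Joint ranges: [-3.13, 3.13], [-1.02, 2.26], [0.13, 2.54], [-0.95, 4.09], [0.21, 2.88], [-2.74, 2.74]. Speed limits (rad/s): [2.57, 2.57, 3.14, 3.14, 3.14, 3.14].

### API

Orientations are given as a rotation vector (axis times angle).
In Python, from cell import arm gives the robot as it stands.
- The arm moves only by the tool apply_moves, never from a script. Its argument "series" is text: rows parted by semicolons, each of 7 numbers parted by spaces: the turn, a rotation vector about the tool's x, y, z in degrees, then the shift along the tool's x, y, z in m, then the opening, from 0 (shut) to 1 (fully open). A call has 1 to 12 rows; each row is the pose to reach, as a shift and turn from the pose commanded when the call began, along the tool's axes at that moment; what a row does not reach only later rows make up. A row lasts 1/12 s, in which the tool goes at most 41.7 mm and 7.16 degrees, less where a joint would pass 70% of its speed; a pose out of reach is approached as far as the arm can. A call with a gripper value outside its range is refused whole. The fingers move at their own pace and stop on an object; "squeeze" is the grip in N (left out, the last holds). Time passes only in rows, so rows that repeat a pose let the fingers close. It gives the time, the measured TCP pose, the force, the opening and the grip force at its end, in the units of the state.
- arm.read_state(): the state, without advancing time (a new reading comes with each control period).
- arm.read_camera(name): name is "side" or "top" or "wrist"; returns a dict with "img" (400x640x3 uint8, red, green, blue), "z_map" (400x640 float32, m along the optical axis (not along the pixel's ray), 0 where there is no reading), "mtx" (3x3 intrinsics, pixels), "R" (3x3) and "t" (3): a world point X has camera coordinates R X + t. Camera axes: x right, y down, z forward; pixel columns grow to the right and rows downward; lengths in m; the calibration is good to about 2 mm. The wrist camera is an equidistant fisheye: a pixel r from the principal point sees the ray r / f radians off the axis. A picture is of the moment at which its call begins.
- arm.close_job(): hands the job in; it is judged then, once.
The state is a dict: "t": time; "qpos": joint angles; "qd": joint speeds; "joint_efforts": joint torques, N m; "tcp_pos": TCP position; "tcp_rot": TCP orientation; "wrist_force": force on the tool from outside, world axes, zero at the start; "wrist_torque": the same for the moment, N m; "finger_gap": finger opening in m; "gripper_force": force on a finger pad.
Only numpy, scipy, OpenCV 4.12 (cv2) and the standard library are available. Lean on these libraries where they do the work, as an engineer would, in place of code of your own. Each camera call takes 0.05 s, during which the arm holds its last target. There are 200 camera calls.

## Working session

There is one attempt and no reset: what is moved stays moved. The work goes in short steps, Python scripts to look and compute and a tool call to move; the robot and the scene stay as the last step left them, time stands still between calls to the robot, and variables do not carry over. Pictures are saved under pics/ and viewed, at most 10 in all, crops included, and the job is handed in when it is done.

Besides the shell and the picture viewer there is one more tool, called after "Request:" in YAML: its name, and indented under it one key for each argument. apply_moves: Moves the arm, as the interface text tells. Its arguments: {"type":"object","properties":{"series":{"type":"string"},"squeeze":{"type":"number"}},"required":["series"]}

```bash
mkdir -p pics; python3 - <<'E'
from cell import arm
import cv2,numpy as np
for n in("top","side"):
    c=arm.read_camera(n); cv2.imwrite(f"pics/{n}0.png",c["img"][:,:,::-1]); np.savez(n+"0.npz",**c)
s=arm.read_state();print(s["t"],s["tcp_pos"],s["tcp_rot"])
E
```

```text
0.1 [0.20839022 0.61512247 0.20446104] [-5.10954430e-01 -3.09916805e+00  2.55474967e-03]
```

View pics/top0.png

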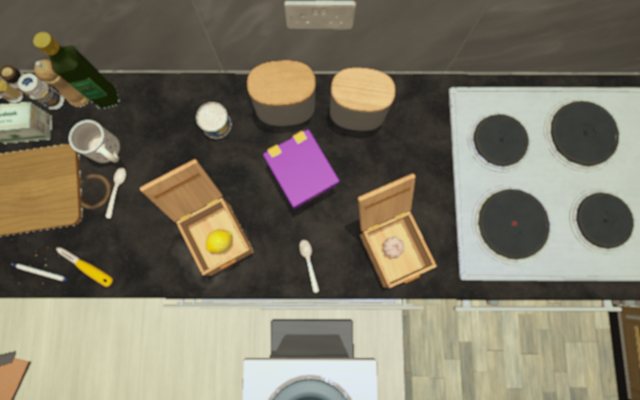

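View pics/side0.png

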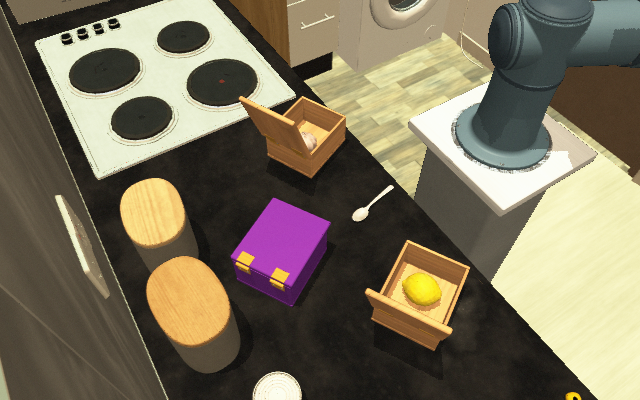

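Two open boxes: the left one at top (215,240) holds a yellow lemon, and the right one at (395,245) holds a pale, bulb-like object. The shut purple box at (300,170) is a decoy. The right one fits garlic_box, so I'll confirm it in a crop and measure.

```bash
cat > h.py <<'E'
import numpy as np
def cloud(c):
    z=c["z_map"];v,u=np.mgrid[:400,:640];K=c["mtx"]
    P=np.stack([(u-K[0,2])/K[0,0]*z,(v-K[1,2])/K[1,1]*z,z],-1)
    return (P-c["t"])@c["R"]
E
python3 - <<'E'
import numpy as np,cv2
from h import cloud
c=np.load("top0.npz");W=cloud(c)
im=cv2.resize(c["img"][165:295,340:450],None,fx=5,fy=4.5,interpolation=cv2.INTER_CUBIC);cv2.imwrite("pics/crop.png",im[:,:,::-1])
print("cam",-c["R"].T@c["t"])
for n,p in dict(garlic=(393,247),fl=(387,283),fr=(434,262),bl=(363,233),br=(411,214),lidL=(361,196),lidR=(413,178),purple=(300,170),spoon=(306,245),can1=(282,80),can2=(362,85),lemon=(218,241)).items(): print(n,W[p[1],p[0]].round(3))
for n in("top","side"):
    Q=cloud(np.load(n+"0.npz"));m=(Q[...,0]>.3)&(Q[...,0]<.85)&(Q[...,1]<-.05)&(Q[...,1]>-.5)&(Q[...,2]>.1)&(Q[...,2]<.3)
    q=Q[m];print(n,len(q));
    hi=q[(q[:,2]>.2)&(q[:,2]<.235)];print(hi.min(0).round(3),hi.max(0).round(3),np.median(hi,0).round(3))
    A=q[(q[:,2]>.11)&(q[:,2]<.205)&(q[:,0]<.75)]
    rect=cv2.minAreaRect(A[:,:2].astype(np.float32));print(rect,A.min(0).round(3),A.max(0).round(3),A.mean(0).round(3))
    _,_,V=np.linalg.svd(A-A.mean(0),full_matrices=False);print("normal",V[2].round(3))
    m=(Q[...,2]>.073)&(Q[...,2]<.084)&(Q[...,0]>.3)&(Q[...,0]<.75)&(Q[...,1]<-.05)&(Q[...,1]>-.5)
    print("rim",cv2.minAreaRect(Q[m][:,:2].astype(np.float32)))
E
```

```text
cam [ 0.33608691 -0.00887004  1.04256297]
garlic [ 0.414 -0.197  0.054]
fl [ 0.33  -0.175  0.081]
fr [ 0.382 -0.308 -0.001]
bl [ 0.445 -0.123  0.079]
br [ 0.502 -0.256 -0.   ]
lidL [ 0.504 -0.104  0.218]
lidR [ 0.543 -0.212  0.215]
purple [0.594 0.025 0.087]
spoon [0.423 0.011 0.005]
can1 [0.797 0.067 0.138]
can2 [ 0.786 -0.12   0.137]
lemon [0.426 0.217 0.065]
top 4293
[ 0.487 -0.215  0.2  ] [ 0.551 -0.098  0.225] [ 0.518 -0.155  0.217]
((0.6143803000450134, -0.14461971819400787), (0.297598659992218, 0.1304905116558075), 9.804824829101562) [ 0.459 -0.227  0.11 ] [ 0.75  -0.055  0.205] [ 0.589 -0.148  0.149]
normal [-0.111  0.012 -0.994]
rim ((0.5427557229995728, -0.1484123021364212), (0.44417959451675415, 0.17997616529464722), 14.82730770111084)
side 5410
[ 0.488 -0.212  0.2  ] [ 0.552 -0.098  0.224] [ 0.522 -0.15   0.218]
((0.6152284741401672, -0.1448865681886673), (0.2938151955604553, 0.13032180070877075), 9.516619682312012) [ 0.461 -0.224  0.11 ] [ 0.75  -0.057  0.205] [ 0.607 -0.138  0.149]
normal [-0.094 -0.013 -0.995]
rim ((0.5444828867912292, -0.14223764836788177), (0.44318467378616333, 0.12423238903284073), 25.161170959472656)
```

View pics/crop.png

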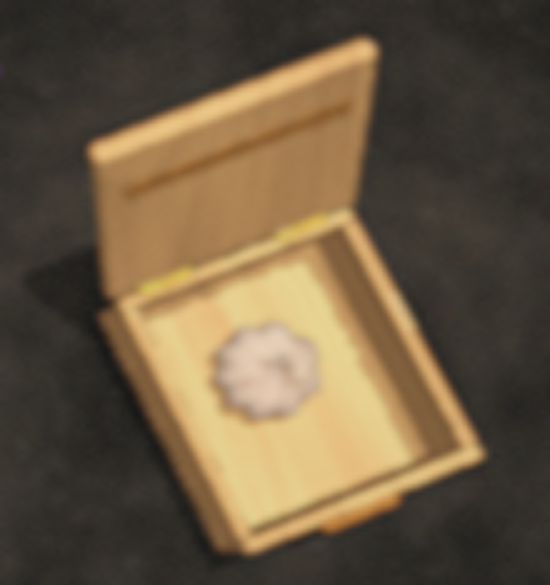

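The crop shows a pale, ridged garlic bulb at (265,370) in the right-hand box, so this is garlic_box. Its yaw is about +20°, with the lid edge centre near (0.52,-0.155,0.217). I'll rise, then cross over with the gripper shut.

Request:
apply_moves:
  series: "0 0 0 0 0 -0.04 0; 0 0 0 0 0 -0.08 0; 0 0 0 0 0 -0.12 0; 0 0 0 0 0 -0.136 0; 0 0 6 -0.028 -0.026 -0.136 0; 0 0 12 -0.056 -0.052 -0.136 0; 0 0 18 -0.084 -0.078 -0.136 0; 0 0 24 -0.112 -0.104 -0.136 0; 0 0 30 -0.14 -0.13 -0.136 0; 0 0 36 -0.168 -0.156 -0.136 0; 0 0 43 -0.196 -0.182 -0.136 0; 0 0 51 -0.224 -0.208 -0.136 0"

```text
t: 1.1
tcp_pos: [0.3543, 0.3449, 0.341]
tcp_rot: [-1.784, -2.586, 0.001]
wrist_force: [0.4, 0.4, -0.1]
finger_gap: 0.0178
gripper_force: 0.0
```

```bash
cat > g.py <<'E'
import sys,numpy as np
from scipy.spatial.transform import Rotation as R
from cell import arm
s=arm.read_state();r=R.from_rotvec(s["tcp_rot"]);print(round(s["t"],2),s["tcp_pos"].round(4) if hasattr(s["tcp_pos"],"round") else s["tcp_pos"],np.array(s["qpos"]).round(2),np.array(s["wrist_force"]).round(1));print(r.as_matrix().round(3))
print("box axes in tool",r.inv().apply([[.94,.34,0],[-.34,.94,0]]).round(3))
print("to go, tool axes",r.inv().apply(np.array([float(x) for x in sys.argv[1:4]])-s["tcp_pos"]).round(4))
E
python3 g.py .605 -.124 .34
```

```text
1.1 [0.3543 0.3449 0.341 ] [ 0.54 -0.21  1.78 -0.    1.58  0.18] [ 0.4  0.4 -0.1]
[[-0.355  0.935 -0.   ]
 [ 0.935  0.355 -0.   ]
 [-0.    -0.    -1.   ]]
box axes in tool [[-0.016  0.999 -0.   ]
 [ 0.999  0.016 -0.   ]]
to go, tool axes [-0.5274  0.068   0.0011]
```

Request:
apply_moves:
  series: "0 0 0 -0.04 0.005 0 0; 0 0 0 -0.08 0.01 0 0; 0 0 0 -0.12 0.015 0 0; 0 0 0 -0.16 0.02 0 0; 0 0 0 -0.2 0.026 0 0; 0 0 0 -0.24 0.031 0 0; 0 0 0 -0.28 0.036 0 0; 0 0 0 -0.32 0.041 0 0; 0 0 0 -0.36 0.046 0 0; 0 0 0 -0.4 0.052 0 0; 0 0 0 -0.44 0.057 0 0; 0 0 0 -0.48 0.062 0 0"

```text
t: 2.1
tcp_pos: [0.5852, -0.0807, 0.3409]
tcp_rot: [-1.777, -2.59, 0.0]
wrist_force: [-0.2, -0.3, 0.8]
finger_gap: 0.0004
gripper_force: 0.0
```

Request:
apply_moves:
  series: "0 0 0 -0.03 0.004 0 0; 0 0 0 -0.047 0.006 0 0; 0 0 0 -0.047 0.006 0 0; 0 0 0 -0.047 0.006 0 0"

```text
t: 2.43
tcp_pos: [0.6071, -0.1208, 0.3405]
tcp_rot: [-1.777, -2.588, 0.0]
wrist_force: [-0.3, 0.5, -0.2]
finger_gap: 0.0005
gripper_force: 0.0
```

```bash
python3 g.py .605 -.124 .185; python3 - <<'E'
from cell import arm
import cv2
cv2.imwrite("pics/side1.png",arm.read_camera("side")["img"][:,:,::-1])
E
```

```text
2.43 [ 0.6071 -0.1208  0.3405] [-0.38  0.1   1.48  0.    1.56 -0.75] [-0.3  0.5 -0.2]
[[-0.359  0.933 -0.002]
 [ 0.933  0.359  0.001]
 [ 0.002 -0.001 -1.   ]]
box axes in tool [[-0.02   0.999 -0.001]
 [ 0.999  0.02   0.002]]
to go, tool axes [-0.0025 -0.0029  0.1555]
```

View pics/side1.png

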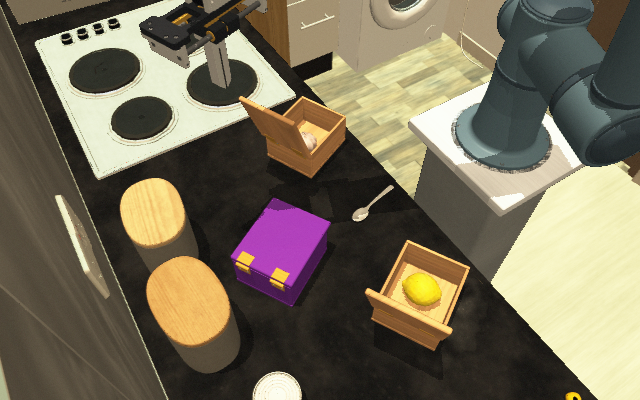

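The gripper stands above and behind the garlic lid, with its fingertips at (220,85), and nothing has been disturbed. I'll go down.

Request:
apply_moves:
  series: "0 0 0 0 0 0.035 0; 0 0 0 0 0 0.07 0; 0 0 0 0 0 0.105 0; 0 0 0 0 0 0.135 0; 0 0 0 0 0 0.155 0; 0 0 0 0 0 0.155 0; 0 0 0 0 0 0.155 0"

```text
t: 3.07
tcp_pos: [0.6066, -0.119, 0.1861]
tcp_rot: [-1.774, -2.591, 0.0]
wrist_force: [-0.1, -1.1, 1.2]
finger_gap: 0.0007
gripper_force: 0.0
```

```bash
python3 g.py .52 -.155 .185; python3 - <<'E'
from cell import arm
import cv2
cv2.imwrite("pics/side2.png",cv2.resize(arm.read_camera("side")["img"][0:200,100:400,::-1],None,fx=2.5,fy=2.5))
E
```

```text
3.07 [ 0.6066 -0.119   0.1861] [-0.38  0.19  1.66  0.    1.29 -0.75] [-0.1 -1.1  1.2]
[[-0.362  0.932 -0.002]
 [ 0.932  0.362  0.001]
 [ 0.001 -0.001 -1.   ]]
box axes in tool [[-0.023  0.999 -0.001]
 [ 0.999  0.023  0.001]]
to go, tool axes [-0.0023 -0.0937  0.0012]
```

View pics/side2.png

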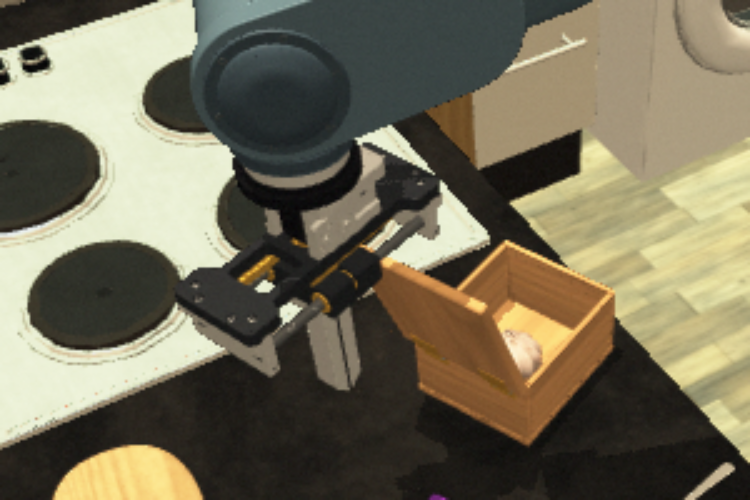

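The fingertips are behind the lid at (340,385 in the crop), with a clear gap and the box front ahead. By geometry, contact comes after about 0.076 m, upright at about 0.127 m and 10° past at about 0.146 m. I'll push along tool -y.

Request:
apply_moves:
  series: "0 0 0 0 -0.025 0 0; 0 0 0 0 -0.05 0 0; 0 0 0 0 -0.065 0 0; 0 0 0 0 -0.074 0 0; 0 0 0 0 -0.082 0 0; 0 0 0 0 -0.09 0 0; 0 0 0 0 -0.098 0 0; 0 0 0 0 -0.106 0 0; 0 0 0 0 -0.114 0 0; 0 0 0 0 -0.122 0 0"

```text
t: 3.95
tcp_pos: [0.4929, -0.1645, 0.1864]
tcp_rot: [-1.776, -2.591, 0.0]
wrist_force: [0.2, -0.3, 0.6]
finger_gap: 0.0003
gripper_force: 0.1
```

Request:
apply_moves:
  series: "0 0 0 0 -0.008 0 0; 0 0 0 0 -0.016 0 0; 0 0 0 0 -0.024 0 0; 0 0 0 0 -0.024 0 0; 0 0 0 0 -0.01 0 0; 0 0 0 0 0.02 0 0; 0 0 0 0 0.05 0 0; 0 0 0 0 0.06 0 0"

```text
t: 4.62
tcp_pos: [0.5517, -0.1418, 0.1866]
tcp_rot: [1.775, 2.591, 0.001]
wrist_force: [0.3, -0.3, -0.3]
finger_gap: 0.0005
gripper_force: 0.0
```

```bash
python3 - <<'E'
from cell import arm
import cv2
cv2.imwrite("pics/side3.png",cv2.resize(arm.read_camera("side")["img"][0:200,100:400,::-1],None,fx=2.5,fy=2.5))
E
```

```text
(no output)
```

View pics/side3.png

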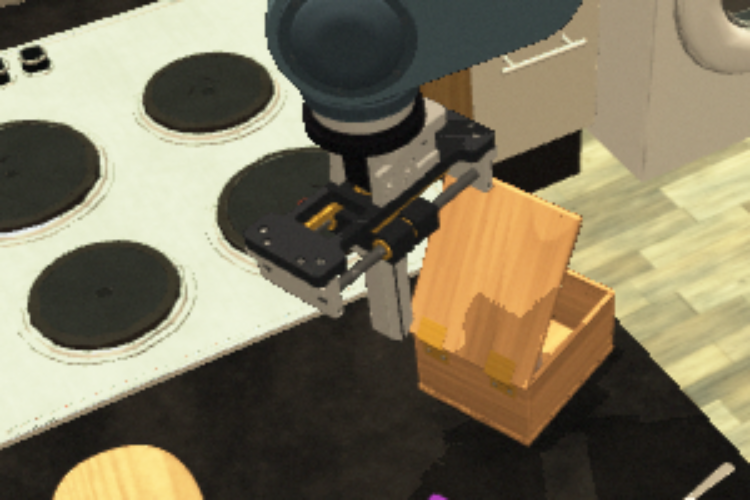

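The lid is past upright at (500,280), leaning forward and falling freely, and the fingers have withdrawn. I'll back off, rise and let it fall.

Request:
apply_moves:
  series: "0 0 0 0 0.02 0 0; 0 0 0 0 0.04 -0.02 0; 0 0 0 0 0.04 -0.05 0; 0 0 0 0 0.04 -0.08 0; 0 0 0 0 0.04 -0.11 0; 0 0 0 0 0.04 -0.13 0; 0 0 0 0 0.04 -0.13 0; 0 0 0 0 0.04 -0.13 0; 0 0 0 0 0.04 -0.13 0; 0 0 0 0 0.04 -0.13 0; 0 0 0 0 0.04 -0.13 0; 0 0 0 0 0.04 -0.13 0"

```text
t: 5.67
tcp_pos: [0.5862, -0.1282, 0.315]
tcp_rot: [-1.776, -2.589, 0.001]
wrist_force: [-0.1, 0.4, -0.0]
finger_gap: 0.0003
gripper_force: 0.0
```

Request:
apply_moves:
  series: "0 0 0 0 0 0 0; 0 0 0 0 0 0 0; 0 0 0 0 0 0 0; 0 0 0 0 0 0 0; 0 0 0 0 0 0 0; 0 0 0 0 0 0 0; 0 0 0 0 0 0 0; 0 0 0 0 0 0 0; 0 0 0 0 0 0 0; 0 0 0 0 0 0 0; 0 0 0 0 0 0 0; 0 0 0 0 0 0 0"

```text
t: 6.67
tcp_pos: [0.5868, -0.1283, 0.3165]
tcp_rot: [-1.777, -2.591, 0.0]
wrist_force: [-0.4, 0.2, -0.8]
finger_gap: 0.0004
gripper_force: 0.0
```

```bash
python3 - <<'E'
from cell import arm
import cv2
cv2.imwrite("pics/side4.png",arm.read_camera("side")["img"][:,:,::-1])
E
```

```text
(no output)
```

View pics/side4.png

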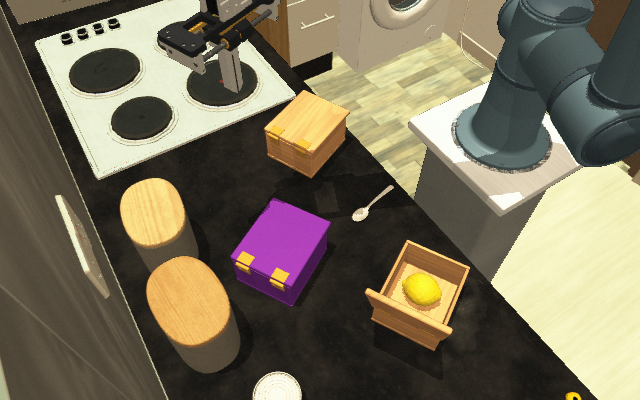

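The garlic box at (307,130) is shut, the lemon box at (420,295) is still open, and the arm is clear of everything.

```bash
python3 -c "
from cell import arm
print(arm.close_job())"
```

```text
the job is handed in; nothing more can be done
None
```

The garlic box is shut: I pushed its lid past upright and it fell closed by itself. The lemon box is still open, and I handed the job in at about 6.7 s with the arm touching nothing.

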